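# Load the balance and hold its span-check slide at the mark

### The arm

A 7-joint arm with a two-finger parallel gripper is mounted at the origin on the work surface. World frame = base frame: x ahead of the robot, y to its left, z up, the work surface at z = 0. Lengths are in m, angles in rad, forces in N, time in s.
With the tool pointing down it reaches from about 0.35 to 0.9 m from the base axis. Payload 7.2 kg.
Tool frame: the origin (TCP) lies at the very end of the fingers, on their centre line; the grasp point (between the pads) lies 19 mm behind it; z points along the fingers, y is the direction in which the jaws open and shut (so a half turn about z gives the same grasp; the last joint's range is limited). The gripper opens to 85 mm and grips with 20 to 120 N. Pads are 22 mm wide; open, the fingers measure 114 mm over their backs; the gripper's body (76 mm by 85 mm) begins 54 mm behind the grasp point. The pads swing forward as they close: fully open they stand 13 mm farther back than shut.
Start: joints at [1.11, 0.411, -0.013, 1.596, 0.006, 1.134, -0.082], TCP at [0.239, -0.577, 0.231] pointing down, gripper open.
Joint ranges: [-2.95, 2.95], [-0.29, 1.99], [-1.47, 1.44], [0.14, 2.54], [-1.03, 4.17], [0.13, 1.85], [-2.86, 2.86]. Speed limits (rad/s): [2.39, 2.39, 3.01, 3.01, 3.14, 3.14, 3.14].

### API

Orientations are given as a unit quaternion [x, y, z, w].
In Python, from cell import status, cams, bot, recognise, landmark_of gives the robot as it stands.
- The arm moves only by the tool arm_command, never from a script. Its argument "commands" is a list of rows, each a list of 3 entries, a list of its own where there are three numbers: the shift along the tool's x, y, z in cm, then the turn about the tool's z in rad, then the opening, from -1 (shut) to 1 (fully open). A call has exactly 8 rows; each row shifts and turns the pose as measured when the row begins, along the tool's axes as they then stand; what a row does not reach is not made up. A row lasts 1/10 s, in which the tool goes at most 50 mm and 8.59 degrees, less where a joint would pass 70% of its speed; a pose out of reach is approached as far as the arm can. A call with a gripper value outside its range is refused whole. The fingers move at their own pace and stop on an object; "force" is the grip in N (left out, the last holds). Time passes only in rows, so rows that do not move let the fingers close, or fill a call up. It gives the time, the measured TCP pose, the force and the opening at its end, in the units of the state.
- status.observe(): the state, without advancing time (a new reading comes with each control period).
- cams.get_image(name): name is "scene" or "top"; returns a dict with "pixels" (420x560x3 uint8, red, green, blue), "mtx" (3x3 intrinsics, pixels), "pose" (4x4, takes a point from camera to world coordinates). Camera axes: x right, y down, z forward; pixel columns grow to the right and rows downward; lengths in m; the calibration is good to about 2 mm. A picture is of the moment at which its call begins. There is no depth.
- bot.sign_off(): hands the job in, once; it reports no verdict.
Trained networks look in the newest picture that a camera, given by its name, has taken for a name from the list of things; names that differ only in an ending like _2 or _b are one class to them, and where a whole thing is asked for, a point or a joint stands for the part that bears it (a point fixed in the world has none). Each returns a list of dicts, best first, with "p" (0 to 1); they miss things now and then, are a little off and sometimes report something else, mostly with a low value. They report only what shows in the picture. A call takes as long as a camera call. They do not tell look-alikes from the thing itself.
- recognise(label, camera): "rect" ([left, top, right, bottom] as shares, 0 to 1, of the picture: columns of its width, rows of its height, round what is visible of it).
- landmark_of(label, camera): "location" ([column, row] as shares, 0 to 1, of the picture: columns of its width, rows of its height: a listed point, or the origin of a listed thing).
The state is a dict: "time_s": time; "q": joint angles; "qd": joint speeds; "effort": joint torques, N m; "eef_pos": TCP position; "tool_rot": TCP orientation; "ft_force": force on the tool from outside, world axes, zero at the start; "moment": the same for the moment, N m; "opening": finger opening in m.
Only numpy, scipy, OpenCV 4.12 (cv2) and the standard library are available. Lean on these libraries where they do the work, as an engineer would, in place of code of your own. Each camera call takes 0.05 s, during which the arm holds its last target. There are 200 camera calls.

### The job

Gently set the large brass check weight upright in the middle of the balance's round pan, inside the engraved ring, and let go of it. Then pull the balance's spring-return slide out by its blue tab until the slide's black pointer stands on the red mark, and finish while still holding it there: do not let the slide go. Leave every other thing where it stands.

Things in the scene. Friction and masses are not known exactly. Their poses are not given: they have to be found in the camera images.
- brass_large: The large brass check weight (0.5 kg), loose on the table: a cylinder 38 mm in diameter and 44 mm tall, above it a neck 16 mm in diameter (top at 53 mm) and a head 23 mm in diameter up to 62 mm. Grip it by the cylinder. Origin: centre of its underside; z up.
- steel_large: A bystander: a check weight of the same size and mass as the large brass one, but of grey steel. Origin: centre of its underside; z up.
- brass_small: A bystander: the small brass check weight, 27 mm in diameter, 50 mm tall in all, 0.2 kg. Origin: centre of its underside; z up.
- balance: Fixed to the table: white housing 180 (x) by 200 (y) mm, top 70 mm above the table; on its +y side a grey guide ledge 105 mm (x -30 to 75) by 155 mm (y 100 to 255), top 20 mm high. Origin: table level under the housing's centre. The slide is pulled out along the balance's own +y, which lies within 0.3 rad of world y.
- pan: Round steel pan on the balance, 110 mm in diameter, 4 mm thick, with an engraved black ring of 55 mm inner diameter about its centre. Origin: centre of its upper face, 90 mm above the table when empty. Sprung: gives straight down, 500 N/m, preload 2 N, stop at 12 mm; the 0.5 kg weight sinks it about 6 mm.
- slide: Upright blue tab 24 (its x) x 14 (its y) x 44 mm tall (36-80 mm above table) on a flat bar 30 mm wide, 24-34 mm above table, running into the housing. Origin: middle of tab, 60 mm above table; axes as the balance's. Home: y = 145 mm in the balance's frame, tab middle 45 mm from the housing. Slides only along the balance's y, 85 mm at most. Spring pull 3.3 N when home, 1.1 N more per 10 mm out.
- pointer (a point): The pointer on the slide: a flat black bar 6 mm wide from the foot of the tab out to its +x side; this point is near its free end, on its middle line, 55 mm along the slide's x and 34 mm below its origin. It moves with the slide.
- mark_mid (a point): Middle of the red mark (14 mm wide along y) on the white scale of the ledge; fixed for the run, 30 to 62 mm farther out along the balance's y than the pointer when home. Its axes are the balance's. Mark minus pointer along the balance's y is the travel still wanted; the pointer's middle must be on the red.
- beaker: A bystander: an open glass beaker, 70 mm in diameter, 90 mm tall, beyond the balance. Origin: centre of its underside.
- jar: A bystander: an amber jar, 60 mm in diameter, 85 mm tall, beyond the balance. Origin: centre of its underside.
- crucible: A bystander: a small white crucible, 44 mm in diameter, 32 mm tall. Origin: centre of its underside.
- brush: A bystander: a brush lying flat beyond the weights. Origin: centre of its underside, x along its length.
- mouse: A bystander: a black computer mouse, 100 by 58 by 30 mm, far left. Origin: centre of its underside.
- wash: A bystander: a white plastic bottle with a red cap, 56 mm in diameter, 130 mm tall, far left. Origin: centre of its underside.
Things that resemble listed ones, but are neither listed nor needed, are in the scene too. What is shaped like the brass_large but purple is not meant.

How it is judged:
By the outcome, as a careful person would: the job done as asked, in the order asked, and still so for the second after the job is handed in, while the arm keeps its last pose, push and grip.
It also fails if it takes over 58 s, if anything falls off the work surface, if the arm or the gripper's body presses on something with over 40 N, if the wrist force passes 120 N, or if a joint passes its speed limit or range.

## Working session

There is one attempt and no reset: what is moved stays moved. The work goes in short steps, Python scripts to look and compute and a tool call to move; the robot and the scene stay as the last step left them, time stands still between calls to the robot, and variables do not carry over. Pictures are saved under pics/ and viewed, on a budget of 10 in all, crops included, one or two more only if the job needs it, and the job is handed in when it is done.

Besides the shell and the picture viewer there is one more tool, called after "Call:" in YAML: its name, and indented under it one key for each argument. arm_command: Moves the arm, as the interface text tells. Its arguments: {"type":"object","properties":{"commands":{"type":"array","items":{"type":"array"}},"force":{"type":"number"}},"required":["commands"]}

```bash
mkdir -p pics; ls
python3 - <<'E'
from cell import status, cams, bot, recognise, landmark_of
import cv2
print(status.observe())
for c in ("scene","top"):
    im=cams.get_image(c); print(c,im["mtx"].tolist(),im["pose"].tolist())
    cv2.imwrite(f"pics/{c}0.png",im["pixels"][:,:,::-1])
    for n in ["brass_large","steel_large","brass_small","balance","pan","slide","pointer","mark_mid"]:
        print(n,[( [round(v*(560,420)[i]) for i,v in enumerate(d["location"])],round(d["p"],2)) for d in landmark_of(n,c)[:5]])
E
```

```text
pics
{'time_s': 0.0, 'q': array([ 1.10981933,  0.41191873, -0.01271788,  1.59707575,  0.00561479,
        1.13430611, -0.08218747]), 'qd': array([ 0.00097727,  0.00067189,  0.00020764, -0.00106843,  0.00066689,
       -0.00015173,  0.00167425]), 'effort': array([-1.18094948e-03, -6.00613689e+01,  6.81749023e-01, -2.99404353e+01,
        1.39280601e-02,  1.05757179e-02, -1.22836815e-05]), 'eef_pos': array([ 0.2389835 , -0.57694631,  0.23042834]), 'tool_rot': array([ 9.80772559e-01,  1.95152475e-01, -2.26404014e-04, -8.04865773e-04]), 'ft_force': array([ 0.42382961,  1.01431406, -0.48943356]), 'moment': array([ 0.00359298, -0.00887737,  0.01082229]), 'opening': 0.0854664681979479}
scene [[424.2214192385166, 0.0, 278.51653287173133], [0.0, 424.2214192385166, 216.48367948283416], [0.0, 0.0, 1.0]] [[0.7197549338509911, 0.3816741890652984, -0.5798945150615777, 1.226648554831442], [0.6941694393096158, -0.4065454464793089, 0.5940114388423114, -0.5972644794171684], [-0.009034640320961108, -0.8300877142496967, -0.5575596487605471, 0.7190337149898207], [0.0, 0.0, 0.0, 1.0]]
brass_large [([195, 
[... 354 characters left out ...]
14365, 0.0, 280.20749504246083], [0.0, 545.7081854614365, 206.1925672687284], [0.0, 0.0, 1.0]] [[-0.0014153851511280286, -0.9779342365519262, 0.20890817519780058, 0.2254078375844864], [-0.9999987106003216, 0.0015426338298077595, 0.0004461822061921693, 0.05431613417856047], [-0.0007586056735591439, -0.2089072743119974, -0.9779351590248528, 1.7254187967027066], [0.0, 0.0, 0.0, 1.0]]
brass_large [([371, 180], 0.66), ([367, 211], 0.64), ([269, 147], 0.46), ([342, 192], 0.43)]
steel_large [([396, 229], 0.7)]
brass_small [([366, 238], 0.52)]
balance [([261, 238], 0.7)]
pan [([268, 227], 0.83), ([417, 171], 0.65)]
slide [([220, 223], 0.56)]
pointer [([225, 206], 0.59)]
mark_mid [([207, 201], 0.57)]
```

Run:
```python
import cv2
a=cv2.imread("pics/scene0.png")
cv2.imwrite("pics/a.png",cv2.resize(a,(800,600),interpolation=cv2.INTER_CUBIC))
b=cv2.imread("pics/top0.png")[120:300,190:430]
cv2.imwrite("pics/b.png",cv2.resize(b,(800,600),interpolation=cv2.INTER_CUBIC))
```

```text
(no output)
```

View pics/a.png

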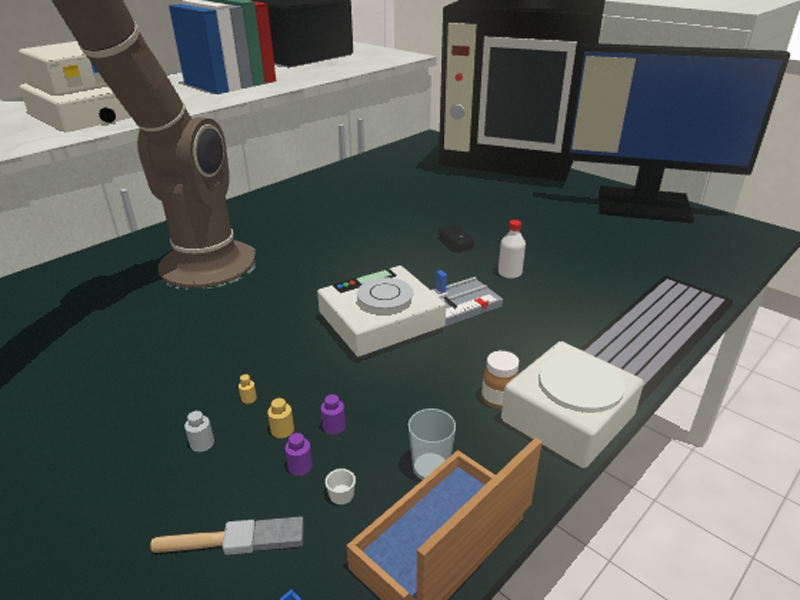

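View pics/b.png

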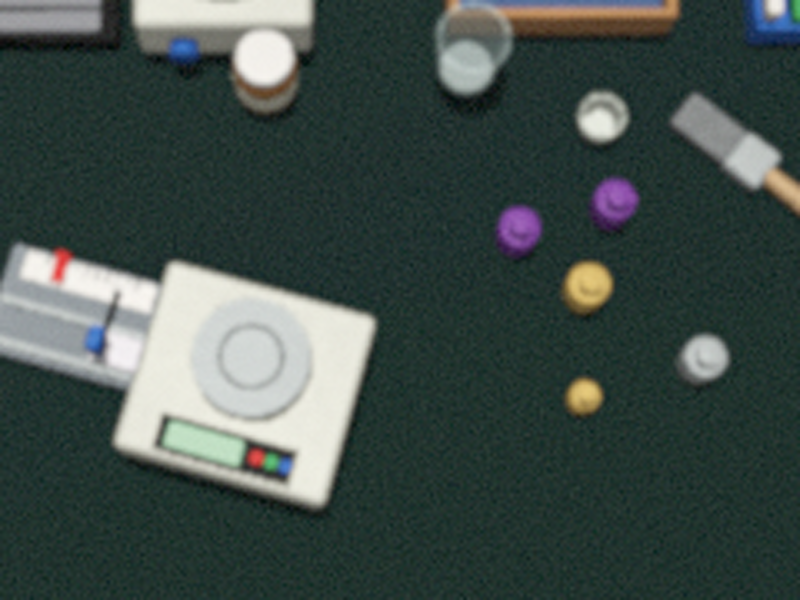

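Scene picture (800x600): the gold large weight is at (281,418). The things that could be mistaken for it are purple (333,414) and (298,454), steel (199,431), and the small brass weight (247,388). The real balance is at (385,300), with the slide and red mark at (482,302). A look-alike balance stands at (575,400). In the top crop, brass_large is at (588,287), which is full-frame pixel (366,206). Next I measure, with one close crop of the choice.

```bash
cat > h.py <<'E'
import numpy as np, cv2
from cell import status, cams, bot, recognise, landmark_of
def ray(im,u,v):
    P=im["pose"]; d=P[:3,:3]@np.linalg.solve(im["mtx"],[u,v,1.]); return P[:3,3],d
def plane(im,u,v,z):
    o,d=ray(im,u,v); return o+d*(z-o[2])/d[2]
def tri(*obs):
    A=np.zeros((3,3));b=np.zeros(3)
    for im,u,v in obs:
        o,d=ray(im,u,v); d=d/np.linalg.norm(d); M=np.eye(3)-np.outer(d,d); A+=M;b+=M@o
    return np.linalg.solve(A,b)
def proj(im,X):
    P=im["pose"]; p=im["mtx"]@(P[:3,:3].T@(np.asarray(X)-P[:3,3])); return p[:2]/p[2]
def blobs(im,lo,hi,amin=15):
    h=cv2.cvtColor(im["pixels"],cv2.COLOR_RGB2HSV); m=cv2.inRange(h,np.array(lo),np.array(hi))
    n,l,s,c=cv2.connectedComponentsWithStats(m)
    return [(c[i].round(1).tolist(),s[i].tolist()) for i in range(1,n) if s[i][4]>=amin]
E
python3 - <<'E'
from h import *
ims={c:cams.get_image(c) for c in("scene","top")}
for c,im in ims.items():
    print(c,"gold",[b for b in blobs(im,(15,90,90),(32,255,255),30)])
    print(c,"blue",[b for b in blobs(im,(105,140,60),(125,255,255),8) if b[1][4]<300])
    print(c,"red",[b for b in blobs(im,(0,170,90),(6,255,255),4) if b[1][4]<300])
L={n:{c:None for c in ims} for n in()}
def loc(n,c,i=0): 
    return np.array(landmark_of(n,c)[i]["location"])*(560,420)
for n in ["pan","slide","pointer","mark_mid","balance"]:
    a,b=loc(n,"scene"),loc(n,"top"); 
    print(n,tri((ims["scene"],*a),(ims["top"],*b)).round(4), [plane(ims[c],*p,{"pan":.09,"slide":.06,"pointer":.026,"mark_mid":.02,"balance":0}[n]).round(4)[:2] for c,p in(("scene",a),("top",b))])
for c in ims: print([ (plane(ims[c],*(np.array(d["location"])*(560,420)),0).round(3)[:2],round(d["p"],2)) for d in landmark_of("brass_large",c)])
# silhouettes model of brass: project to compare
a=ims["scene"]["pixels"][240:345,130:270,::-1]; b=ims["top"]["pixels"][160:265,310:450,::-1]
cv2.imwrite("pics/c.png",cv2.resize(np.vstack([a,b]),(560,840))[:, :] if 0 else cv2.resize(np.hstack([a,b]),(800,300),interpolation=cv2.INTER_CUBIC))
E
```

```text
scene gold [([49.5, 49.3], [44, 45, 12, 10, 92]), ([172.5, 272.1], [167, 262, 13, 21, 194]), ([196.0, 292.5], [187, 278, 19, 29, 407]), ([309.1, 350.4], [243, 307, 136, 111, 1077]), ([309.6, 371.4], [293, 356, 34, 32, 233]), ([130.3, 378.9], [106, 372, 51, 15, 521])]
scene blue [([65.7, 48.0], [64, 45, 4, 6, 9]), ([403.3, 105.2], [399, 102, 12, 5, 21]), ([309.7, 194.5], [306, 189, 7, 15, 42]), ([237.4, 199.9], [236, 199, 4, 3, 11]), ([202.8, 416.9], [195, 412, 16, 8, 68])]
scene red [([321.1, 53.4], [319, 51, 5, 5, 14]), ([360.3, 157.1], [357, 154, 8, 7, 51]), ([245.9, 197.1], [245, 196, 3, 3, 8]), ([337.2, 211.5], [333, 209, 8, 7, 26])]
top gold [([357.5, 76.2], [328, 74, 68, 11, 196]), ([390.9, 111.1], [389, 95, 5, 33, 92]), ([356.2, 124.8], [348, 123, 18, 5, 31]), ([432.3, 181.8], [420, 171, 25, 22, 128]), ([365.9, 205.2], [359, 198, 15, 16, 179]), ([364.9, 238.3], [360, 233, 11, 11, 96])]
top blue [([244.8, 135.2], [241, 132, 9, 7, 52]), ([218.3, 221.4], [216, 219, 5, 6, 24]), ([275.0, 259.0], [274, 257, 3, 5, 11])]
top red [([208.5, 196.8], [208, 195, 3, 5, 8]), ([144.8, 207.8], [141, 205, 8, 7, 39])]
pan [0.509  0.1037 0.0817] [array([0.5156, 0.0892]), array([0.5114, 0.1081])]
slide [0.5306 0.2448 0.0584] [array([0.5329, 0.244 ]), array([0.5294, 0.2437])]
pointer [0.6174 0.2702 0.0847] [array([0.5932, 0.4077]), array([0.5865, 0.241 ])]
mark_mid [0.5269 0.0461 0.023 ] [array([ 0.5014, -0.2209]), array([0.6149, 0.2948])]
balance [ 0.4893  0.1068 -0.0101] [array([0.5004, 0.0986]), array([0.4866, 0.1051])]
[(array([ 0.637, -0.148]), 0.95), (array([ 0.664, -0.237]), 0.78), (array([ 0.583, -0.223]), 0.75)]
[(array([ 0.598, -0.228]), 0.71), (array([ 0.675, -0.239]), 0.68), (array([ 0.632, -0.145]), 0.52)]
```

View pics/c.png

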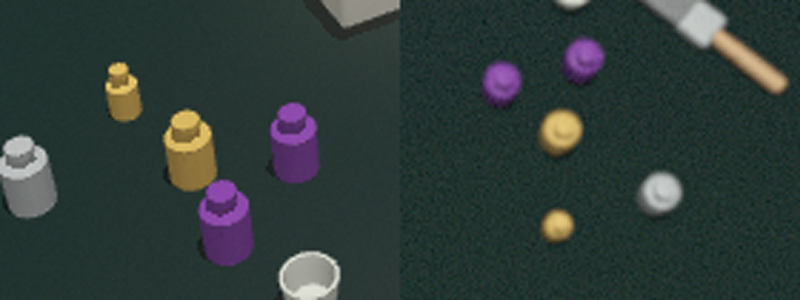

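The crop confirms it: the gold large weight sits at crop (190,150), two purple look-alikes are beside it, and the steel and small brass ones are apart. Next: a zoomed view of the balance from both cameras, plus a silhouette fit of the weights.

```bash
cat >> h.py <<'E'
from scipy.optimize import least_squares
def hull(im,x,y,s=1.):
    t=np.linspace(0,2*np.pi,40)
    prof=[(0,.019),(.044,.019),(.044,.008),(.053,.008),(.053,.0115),(.062,.0115)]
    m=np.zeros((420*4,560*4),np.uint8)
    for (z0,r0),(z1,r1) in zip(prof[::2],prof[1::2]):
        pts=np.array([proj(im,(x+r*np.cos(a),y+r*np.sin(a),z)) for z,r in((z0,r0),(z1,r1)) for a in t])
        cv2.fillConvexPoly(m,cv2.convexHull(((pts+.5)*4).astype(np.int32)),255)
    M=cv2.moments(m,True); return np.array([M["m10"]/M["m00"],M["m01"]/M["m00"]])/4-.5, M["m00"]/16
def fitw(obs,x0):
    return least_squares(lambda p:np.concatenate([hull(im,*p)[0]-c for im,c in obs]),x0,diff_step=.003)
E
python3 - <<'E'
from h import *
ims={c:cams.get_image(c) for c in("scene","top")}
def go(name,lo,hi,x0,amin=60):
    o=[]
    for im in ims.values():
        q=hull(im,*x0)[0]; b=min(blobs(im,lo,hi,amin),key=lambda b:np.hypot(*(np.array(b[0])-q))); o.append((im,np.array(b[0]))); 
        print(name,q.round(1),b,round(hull(im,*x0)[1]))
    r=fitw(o,x0); print(name,r.x.round(4),"res px",r.fun.round(2))
go("brass",(15,70,60),(35,255,255),(.59,-.226))
go("purpA",(130,70,40),(165,255,255),(.637,-.146))
go("purpB",(130,70,40),(165,255,255),(.67,-.238))
go("steel",(0,0,90),(180,40,255),(.55,-.28))
A=cv2.resize(ims["top"]["pixels"][185:285,180:313],(800,600),interpolation=cv2.INTER_CUBIC)
cv2.imwrite("pics/d.png",A[:,:,::-1])
B=cv2.resize(ims["scene"]["pixels"][170:260,220:360],(800,514),interpolation=cv2.INTER_CUBIC)
cv2.imwrite("pics/e.png",B[:,:,::-1])
E
```

```text
brass [193.9 295.2] ([196.0, 292.6], [187, 278, 19, 29, 422]) 436
brass [368.2 205.7] ([365.6, 205.5], [358, 198, 16, 16, 198]) 157
brass [ 0.5884 -0.2178] res px [0.39 0.46 0.03 0.66]
purpA [233.7 287.4] ([232.6, 290.2], [224, 276, 18, 28, 399]) 411
purpA [342.7 191.3] ([345.0, 188.8], [339, 181, 14, 16, 175]) 155
purpA [ 0.6436 -0.1541] res px [0.35 0.31 0.24 0.55]
purpB [211.7 316.2] ([208.6, 318.0], [199, 303, 20, 30, 464]) 477
purpB [371.  181.4] ([373.6, 180.5], [367, 173, 15, 16, 182]) 160
purpB [ 0.6707 -0.2462] res px [ 0.31  0.44 -0.02  0.64]
steel [164.1 298.9] ([138.9, 301.6], [129, 287, 21, 29, 436]) 448
steel [385.7 217.9] ([400.8, 226.8], [394, 220, 15, 15, 170]) 162
steel [ 0.5187 -0.3253] res px [ 0.22  0.87 -0.37  0.81]
```

View pics/d.png

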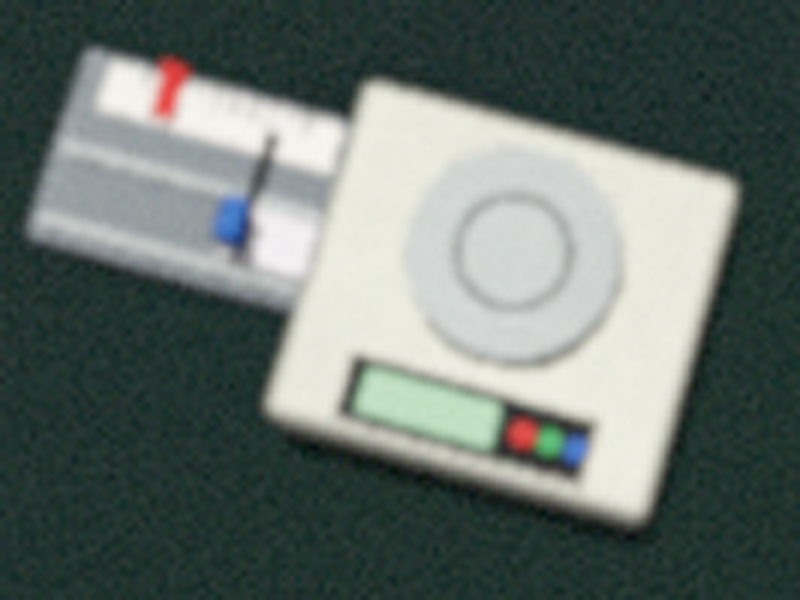

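View pics/e.png

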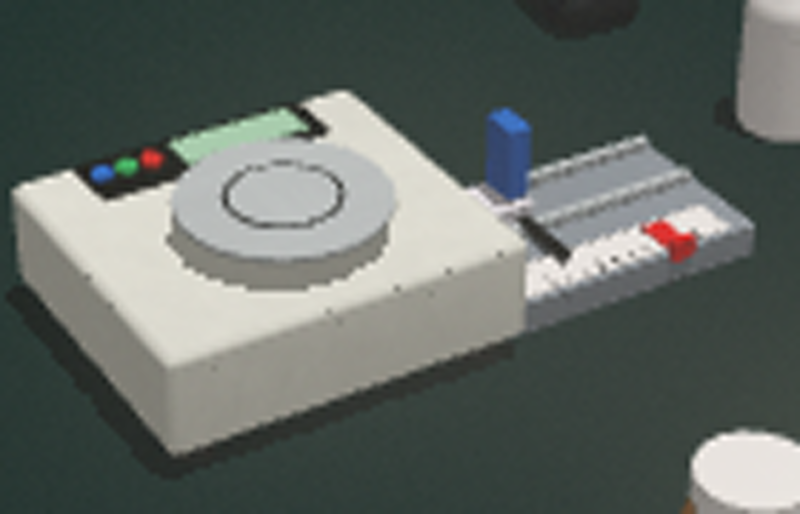

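In crop d, the pan ring centre is at (514,251), the red mark at (171,88), the pointer tip at (272,138) and the tab at (232,220). In crop e they are: ring (283,195), mark (670,240), pointer tip (565,255), tab top (508,118). I fit the balance pose to the corners.

```bash
cat > bal.py <<'E'
from h import *
ims={c:cams.get_image(c) for c in("scene","top")}
D=lambda X,Y:(ims["top"],180+X/6.015-.42,185+Y/6-.42)
E=lambda X,Y:(ims["scene"],220+X/5.714-.42,170+Y/5.711-.42)
R=lambda a:np.array([[np.cos(a),-np.sin(a)],[np.sin(a),np.cos(a)]])
w=lambda p,x,y,z:np.r_[p[:2]+R(p[2])@[x,y],z]
obs=[(.09,.1,.07,D(365,80)),(.09,-.1,.07,D(742,180)),(-.09,-.1,.07,D(643,522)),(-.09,.1,.07,D(263,405)),
(-.09,-.1,.07,E(14,188)),(-.09,.1,.07,E(345,91)),(.09,.1,.07,E(526,250)),(.09,-.1,.07,E(174,366)),
(.075,.255,.02,D(90,47)),(-.03,.255,.02,D(28,232)),(.075,.255,.02,E(753,228)),(-.03,.255,.02,E(645,138)),(.09,-.1,0,E(177,455))]
f=lambda p:np.concatenate([proj(o[3][0],w(p,*o[:3]))-o[3][1:] for o in obs])
r=least_squares(f,[.5,.1,-.27]); p=r.x
E
python3 - <<'E'
from bal import *
print(p.round(4)); print(r.fun.reshape(-1,2).round(1).tolist())
inv=lambda X:(R(p[2]).T@(np.array(X)[:2]-p[:2])*1000).round(1)
for n,z,d,e in(("ring",.09,D(514,251),E(283,195)),("tabtop",.08,D(232,212),E(508,118)),("ptip",.026,D(273,138),E(565,257)),("mark",.02,D(171,88),E(670,240))):
    t=tri(d,e); print(n,"tri",t.round(4),inv(t),"top",plane(*d,z).round(4)[:2],inv(plane(*d,z)),"scene",inv(plane(*e,z)))
print("tab home world",w(p,0,.145,.06))
for c in ims: print(c,"tab proj",proj(ims[c],w(p,0,.145,.06)).round(1))
for nm,z in(("pointer",.026),("mark_mid",.02)):
  for c in ims:
    print(nm,c,[(inv(plane(ims[c],*(np.array(d["location"])*(560,420)),z)),round(d["p"],2)) for d in landmark_of(nm,c)])
E
```

```text
[ 0.4914  0.107  -0.2848]
[[0.5, -0.1], [-0.3, 0.9], [0.0, -0.0], [0.1, 1.1], [-0.7, -0.9], [1.1, -1.3], [1.7, -1.6], [-1.1, -0.5], [-0.1, 0.1], [-0.1, 0.2], [1.4, -0.6], [-0.1, -0.1], [-0.4, 5.0]]
ring tri [0.511  0.1004 0.0913] [20.7 -0.8] top [0.512  0.1013] [21.4  0.3] scene [18.7 -0.9]
tabtop tri [0.5327 0.2441 0.082 ] [  1.2 143.2] top [0.5342 0.2455] [  2.2 144.9] scene [ -1.9 143.5]
ptip tri [0.584  0.2306 0.025 ] [ 54.2 144.7] top [0.5842 0.2309] [ 54.3 145. ] scene [ 55.3 143.2]
mark tri [0.6113 0.2851 0.0219] [ 65.1 204.7] top [0.6128 0.2864] [ 66.2 206.4] scene [ 62.5 205. ]
tab home world [0.53209517 0.24613657 0.06      ]
scene tab proj [309.1 196.2]
top tab proj [218.6 221.8]
pointer scene [(array([ 53.6, 142. ]), 0.65), (array([ 205.1, -295.9]), 0.25)]
pointer top [(array([ 55.5, 154.6]), 0.68)]
mark_mid scene [(array([ 69.7, 197.1]), 0.48)]
mark_mid top [(array([ 58.7, 209.3]), 0.4), (array([-215.5,  319.1]), 0.21)]
```

Call:
arm_command:
  commands:
    - [[3.0,-1.3,0],0,1]
    - [[4.0,-1.7,0],0,1]
    - [[4.0,-1.7,0],0,1]
    - [[4.0,-1.7,0],0,1]
    - [[4.0,-1.7,0],0,1]
    - [[4.0,-1.7,0],0,1]
    - [[4.0,-1.7,0],0,1]
    - [[4.0,-1.7,0],0,1]
  force: 60

```text
time_s: 2.8
eef_pos: [0.4774, -0.3368, 0.2307]
tool_rot: [0.982, 0.187, -0.001, 0.002]
ft_force: [0.7, -0.8, 0.1]
opening: 0.0855
```

```bash
cat > go.py <<'E'
import sys, numpy as np
from scipy.spatial.transform import Rotation as Ro
from cell import status
s=status.observe(); Rm=Ro.from_quat(s["tool_rot"]).as_matrix()
t=np.array([float(v) for v in sys.argv[1:4]]); d=Rm.T@(t-s["eef_pos"])*100
y=Rm[:,1]; a=np.arctan2(y[1],y[0])
print("t",s["time_s"],"pos",s["eef_pos"].round(4),"shift cm",d.round(2),"jaw ang",a.round(3),"tilt",Rm[:2,2].round(4),"F",s["ft_force"].round(2),"open",round(s["opening"],4),"q",np.round(s["q"],2))
if len(sys.argv)>4:
    e=(float(sys.argv[4])-a+np.pi/2)%np.pi-np.pi/2; print("turn about tool z",round(-e,3))
E
python3 go.py 0.588 -0.218 0.12
```

```text
t 2.8 pos [ 0.4774 -0.3368  0.2307] shift cm [14.69 -7.02 10.99] jaw ang -1.194 tilt [-0.0017 -0.0049] F [ 0.75 -0.84  0.09] open 0.0855 q [ 0.64  0.35 -0.14  1.69  0.06  1.1  -0.72]
```

Call:
arm_command:
  commands:
    - [[3.2,-1.5,1.5],0,1]
    - [[3.2,-1.5,2],0,1]
    - [[3.2,-1.5,2],0,1]
    - [[2.5,-1.2,2],0,1]
    - [[2,-0.9,2],0,1]
    - [[0.8,-0.4,1.5],0,1]
    - [[0,0,0],0,1]
    - [[0,0,0],0,1]

```text
time_s: 3.6
eef_pos: [0.5999, -0.2056, 0.118]
tool_rot: [0.981, 0.192, 0.002, 0.003]
ft_force: [0.1, 0.4, 1.3]
opening: 0.0856
```

```bash
python3 go.py 0.5884 -0.2178 0.012
```

```text
t 3.6 pos [ 0.5999 -0.2056  0.118 ] shift cm [-1.54  0.63 10.6 ] jaw ang -1.184 tilt [ 0.0041 -0.0048] F [0.12 0.38 1.31] open 0.0856 q [ 0.38  0.54 -0.18  1.68  0.12  0.92 -1.03]
```

Correct, with a check on height only afterwards, then descend.

Call:
arm_command:
  commands:
    - [[-1.5,0.6,0],0,1]
    - [[0,0,1.5],0,1]
    - [[0,0,1.5],0,1]
    - [[0,0,1.0],0,1]
    - [[0,0,0],0,1]
    - [[0,0,0],0,1]
    - [[0,0,0],0,1]
    - [[0,0,0],0,1]

```text
time_s: 4.4
eef_pos: [0.5854, -0.2246, 0.0775]
tool_rot: [0.982, 0.188, 0.002, 0.005]
ft_force: [0.8, -0.1, -0.2]
opening: 0.0854
```

```bash
python3 go.py 0.5884 -0.2178 0.012
python3 - <<'E'
from h import *
ims={c:cams.get_image(c) for c in("scene","top")}
for im in ims.values(): print(blobs(im,(15,70,60),(35,255,255),60))
A=cv2.resize(ims["scene"]["pixels"][180:330,120:320],(800,600),interpolation=cv2.INTER_CUBIC)
cv2.imwrite("pics/f.png",A[:,:,::-1])
E
```

```text
t 4.4 pos [ 0.5854 -0.2246  0.0775] shift cm [ 0.51 -0.59  6.54] jaw ang -1.192 tilt [ 0.0063 -0.0084] F [ 0.8  -0.09 -0.24] open 0.0854 q [ 0.4   0.58 -0.17  1.73  0.13  0.83 -1.01]
[([49.6, 49.4], [44, 45, 13, 10, 95]), ([196.1, 292.8], [187, 278, 19, 29, 417]), ([311.0, 352.8], [243, 306, 137, 112, 1378]), ([130.3, 378.9], [105, 372, 52, 15, 561])]
[([349.0, 79.1], [328, 73, 50, 19, 226]), ([378.1, 119.5], [347, 95, 47, 36, 217]), ([432.3, 181.5], [419, 171, 27, 22, 233]), ([365.7, 208.2], [360, 203, 14, 11, 103]), ([364.4, 239.0], [359, 234, 12, 11, 94])]
```

View pics/f.png

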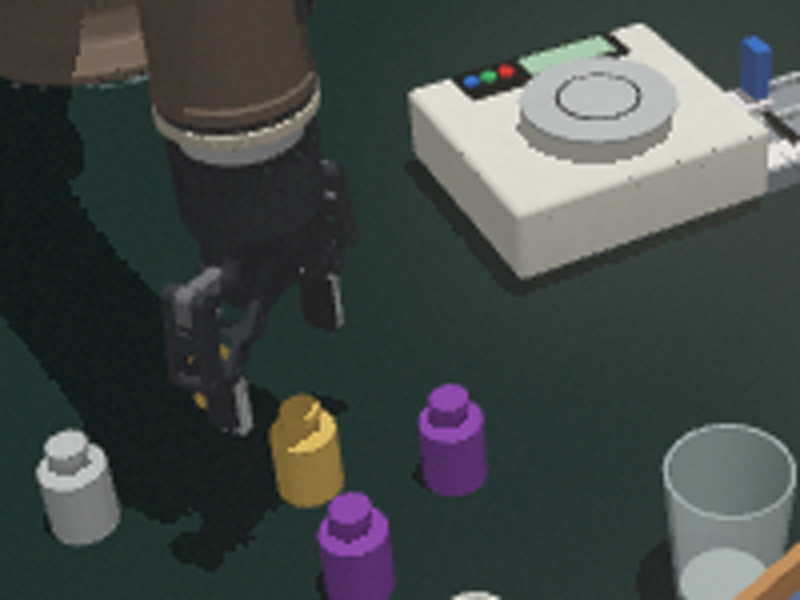

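The open gripper stands over the gold weight (305,455), with the jaws either side of it. I correct and descend.

Call:
arm_command:
  commands:
    - [[0.5,-0.6,0],0,1]
    - [[0,0,0],0,1]
    - [[0,0,1.2],0,1]
    - [[0,0,1.2],0,1]
    - [[0,0,1.0],0,1]
    - [[0,0,0.6],0,1]
    - [[0,0,0],0,1]
    - [[0,0,0],0,1]

```text
time_s: 5.3
eef_pos: [0.5881, -0.2161, 0.0331]
tool_rot: [0.982, 0.189, 0.002, 0.004]
ft_force: [0.7, 0.1, 1.4]
opening: 0.0855
```

```bash
python3 go.py 0.5884 -0.2178 0.012
```

```text
t 5.3 pos [ 0.5881 -0.2161  0.0331] shift cm [-0.04  0.15  2.11] jaw ang -1.191 tilt [ 0.0054 -0.008 ] F [0.69 0.14 1.43] open 0.0855 q [ 0.38  0.64 -0.16  1.76  0.15  0.75 -1.04]
```

Call:
arm_command:
  commands:
    - [[0,0.15,0.8],0,1]
    - [[0,0,0.7],0,1]
    - [[0,0,0.4],0,1]
    - [[0,0,0],0,0.3]
    - [[0,0,0],0,-0.1]
    - [[0,0,0],0,-0.6]
    - [[0,0,0],0,-1]
    - [[0,0,0],0,-1]
  force: 50

```text
time_s: 6.1
eef_pos: [0.5894, -0.2177, 0.0135]
tool_rot: [0.982, 0.189, 0.002, 0.005]
ft_force: [-0.1, -0.6, -3.4]
opening: 0.0363
```

```bash
python3 go.py 0.5884 -0.2178 0.012
```

```text
t 6.1 pos [ 0.5894 -0.2177  0.0135] shift cm [-0.09 -0.03  0.15] jaw ang -1.191 tilt [ 0.0066 -0.008 ] F [-0.1  -0.63 -3.35] open 0.0363 q [ 0.38  0.67 -0.15  1.76  0.15  0.72 -1.04]
```

Call:
arm_command:
  commands:
    - [[0,0,-0.5],0,-1]
    - [[0,0,-1.5],0,-1]
    - [[0,0,-2.5],0,-1]
    - [[0,0,-3],0,-1]
    - [[0,0,-3],0,-1]
    - [[0,0,-2.5],0,-1]
    - [[0,0,-1.5],0,-1]
    - [[0,0,0],0,-1]

```text
time_s: 6.9
eef_pos: [0.5857, -0.2166, 0.1673]
tool_rot: [0.982, 0.189, 0.0, 0.004]
ft_force: [0.9, -0.6, -5.1]
opening: 0.0364
```

```bash
python3 go.py 0.5112 0.1005 0.16 -0.285
```

```text
t 6.9 pos [ 0.5857 -0.2166  0.1673] shift cm [  4.82 -32.22   0.48] jaw ang -1.191 tilt [ 0.0023 -0.0074] F [ 0.92 -0.58 -5.07] open 0.0364 q [ 0.4   0.47 -0.18  1.66  0.1   1.01 -1.  ]
turn about tool z -0.906
```

Call:
arm_command:
  commands:
    - [[0.3,-2,0],0,-1]
    - [[0.6,-4,0],0,-1]
    - [[0.6,-4,0],0,-1]
    - [[0.6,-4,0],0,-1]
    - [[0.6,-4,0],0,-1]
    - [[0.6,-4,0],0,-1]
    - [[0.6,-4,0],0,-1]
    - [[0.3,-2,0],0,-1]

```text
time_s: 7.7
eef_pos: [0.5155, 0.0623, 0.1611]
tool_rot: [0.983, 0.184, -0.002, 0.005]
ft_force: [0.1, -0.4, -4.7]
opening: 0.0364
```

Call:
arm_command:
  commands:
    - [[0,0,0],-0.1,-1]
    - [[0,0,0],-0.14,-1]
    - [[0,0,0],-0.14,-1]
    - [[0,0,0],-0.14,-1]
    - [[0,0,0],-0.14,-1]
    - [[0,0,0],-0.14,-1]
    - [[0,0,0],-0.07,-1]
    - [[0,0,0],0,-1]

```text
time_s: 8.5
eef_pos: [0.5086, 0.0673, 0.157]
tool_rot: [0.801, 0.599, -0.008, 0.001]
ft_force: [0.6, 0.7, -5.3]
opening: 0.0364
```

```bash
python3 go.py 0.5112 0.1005 0.13 -0.285
```

```text
t 8.5 pos [0.5086 0.0673 0.157 ] shift cm [ 3.3  -0.67  2.65] jaw ang -0.286 tilt [-0.0111 -0.0116] F [ 0.64  0.74 -5.3 ] open 0.0364 q [ 0.15  0.35 -0.47  1.92  0.2   0.93 -0.71]
turn about tool z -0.001
```

Call:
arm_command:
  commands:
    - [[1.2,-0.2,0.3],0,-1]
    - [[1.2,-0.2,0.5],0,-1]
    - [[0.7,-0.1,0.6],0,-1]
    - [[0,0,0.6],0,-1]
    - [[0,0,0],0,-1]
    - [[0,0,0],0,-1]
    - [[0,0,0],0,-1]
    - [[0,0,0],0,-1]

```text
time_s: 9.3
eef_pos: [0.5114, 0.1003, 0.1337]
tool_rot: [0.803, 0.595, -0.009, 0.001]
ft_force: [0.9, -0.3, -4.7]
opening: 0.0366
```

```bash
python3 go.py 0.5112 0.1005 0.103 -0.285
python3 - <<'E'
from h import *
ims={c:cams.get_image(c) for c in("scene","top")}
for im in ims.values(): print([b for b in blobs(im,(15,70,60),(35,255,255),20) if 180<b[0][0]<300 and b[0][1]<260])
A=cv2.resize(ims["scene"]["pixels"][130:265,210:390],(800,600),interpolation=cv2.INTER_CUBIC)
cv2.imwrite("pics/g.png",A[:,:,::-1])
E
```

```text
t 9.3 pos [0.5114 0.1003 0.1337] shift cm [ 0.06 -0.    3.07] jaw ang -0.295 tilt [-0.0134 -0.0122] F [ 0.87 -0.33 -4.7 ] open 0.0366 q [ 0.08  0.4  -0.46  1.92  0.23  0.9  -0.8 ]
turn about tool z -0.01
[([265.8, 187.8], [261, 174, 14, 25, 184])]
[]
```

View pics/g.png

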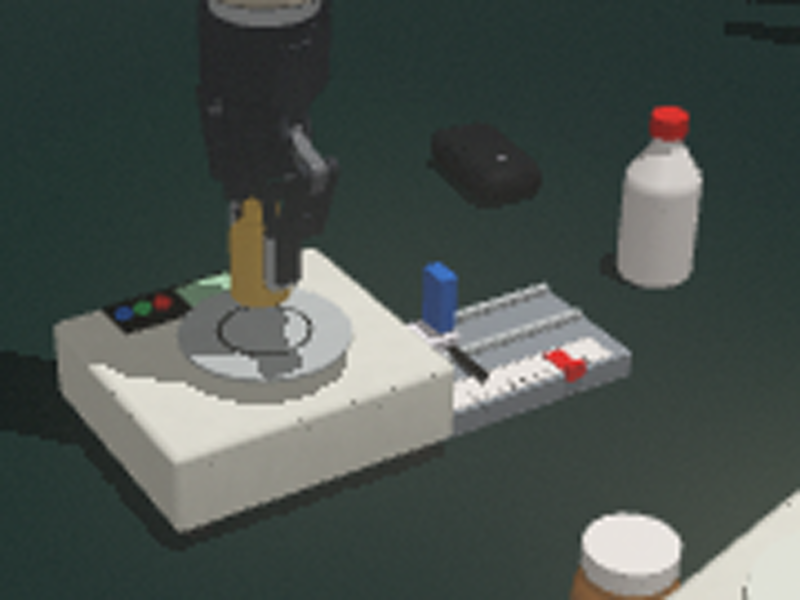

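The held weight hangs over the ring at crop (260,255). I check its left edge and lower rim against a predicted silhouette.

Run:
```python
from h import *
im=cams.get_image("scene"); g=blobs(im,(15,70,60),(35,255,255),100); print([b for b in g if 240<b[0][0]<300 and b[0][1]<260])
t=np.linspace(0,2*np.pi,60)
for dz in(.118,.122,.126):
    P=np.array([proj(im,(.5114+.019*np.cos(a),.1003+.019*np.sin(a),z)) for z in(dz,dz+.044) for a in t])
    H=np.array([proj(im,(.5114+.0115*np.cos(a),.1003+.0115*np.sin(a),dz+.062)) for a in t])
    print(dz,"left",P[:,0].min().round(1),"right",P[:,0].max().round(1),"bottom",P[:,1].max().round(1),"headtop",H[:,1].min().round(1))
h=cv2.cvtColor(im["pixels"],cv2.COLOR_RGB2HSV); m=cv2.inRange(h,(15,70,40),(35,255,255))
for r in range(172,204,2): print(r,np.flatnonzero(m[r,240:300])+240)
```

```text
[([265.9, 187.7], [261, 174, 14, 25, 185])]
0.118 left 261.9 right 276.3 bottom 199.1 headtop 173.5
0.122 left 261.9 right 276.3 bottom 197.8 headtop 172.1
0.126 left 261.8 right 276.2 bottom 196.6 headtop 170.8
172 []
174 [266 267]
176 [264 265 266 267 268 272]
178 [264 265 266 267 268 272]
180 [262 263 264 265 266 267 268]
182 [261 262 263 264 265 266 267 268 269]
184 [261 262 263 264 265 266 267 268]
186 [262 263 264 265 266 267 268]
188 [262 263 264 265 266 267 268]
190 [262 263 264 265 266 267 268]
192 [262 263 264 265 266 267 268]
194 [262 263 264 265 266 267 268 269]
196 [262 263 264 265 266 267 268 269 270 271 272 273 274]
198 [264 265 266 267 268 269 270 271 272]
200 []
202 []
```

Call:
arm_command:
  commands:
    - [[0,0,0.6],0,-1]
    - [[0,0,0.6],0,-1]
    - [[0,0,0.5],0,-1]
    - [[0,0,0.4],0,-1]
    - [[0,0,0.2],0,-1]
    - [[0,0,0],0,-1]
    - [[0,0,0],0,-1]
    - [[0,0,0],0,-1]

```text
time_s: 10.25
eef_pos: [0.5111, 0.0997, 0.1084]
tool_rot: [0.804, 0.595, -0.009, 0.001]
ft_force: [-0.1, 1.3, -4.7]
opening: 0.0366
```

```bash
python3 go.py 0.5112 0.1005 0.0977 -0.285
```

```text
t 10.25 pos [0.5111 0.0997 0.1084] shift cm [ 0.1  -0.    1.07] jaw ang -0.296 tilt [-0.0137 -0.0122] F [-0.13  1.33 -4.7 ] open 0.0366 q [ 0.07  0.43 -0.45  1.94  0.26  0.84 -0.82]
turn about tool z -0.011
```

Call:
arm_command:
  commands:
    - [[0.1,0,0.2],0,-1]
    - [[0,0,0.2],0,-1]
    - [[0,0,0.15],0,-1]
    - [[0,0,0.15],0,-1]
    - [[0,0,0.1],0,-1]
    - [[0,0,0.1],0,-1]
    - [[0,0,0],0,-1]
    - [[0,0,0],0,-1]

```text
time_s: 11.05
eef_pos: [0.5118, 0.1008, 0.1001]
tool_rot: [0.804, 0.595, -0.008, 0.001]
ft_force: [-1.4, 0.2, -0.9]
opening: 0.0368
```

```bash
python3 go.py 0.5112 0.1005 0.0977 -0.285
```

```text
t 11.05 pos [0.5118 0.1008 0.1001] shift cm [-0.04 -0.05  0.24] jaw ang -0.296 tilt [-0.012  -0.0124] F [-1.39  0.24 -0.87] open 0.0368 q [ 0.06  0.44 -0.45  1.94  0.26  0.83 -0.83]
turn about tool z -0.011
```

Call:
arm_command:
  commands:
    - [[0,0,0.15],0,-1]
    - [[0,0,0],0,-1]
    - [[0,0,0],0,0.0]
    - [[0,0,0],0,0.1]
    - [[0,0,0],0,0.3]
    - [[0,0,0],0,0.5]
    - [[0,0,0],0,0.5]
    - [[0,0,0],0,0.5]

```text
time_s: 11.85
eef_pos: [0.5138, 0.1014, 0.0997]
tool_rot: [0.804, 0.595, -0.006, 0.002]
ft_force: [0.5, -0.2, 0.2]
opening: 0.0637
```

```bash
python3 go.py 0.5112 0.1005 0.0977 -0.285
```

```text
t 11.85 pos [0.5138 0.1014 0.0997] shift cm [-0.16 -0.22  0.2 ] jaw ang -0.296 tilt [-0.0078 -0.0111] F [ 0.49 -0.25  0.22] open 0.0637 q [ 0.06  0.44 -0.45  1.94  0.27  0.82 -0.83]
turn about tool z -0.011
```

Call:
arm_command:
  commands:
    - [[-0.1,-0.2,-0.5],0,0.5]
    - [[0,0,-1.5],0,0.5]
    - [[0,0,-2],0,0.5]
    - [[0,0,-2],0,0.5]
    - [[0,0,-2],0,0.5]
    - [[0,0,-1.5],0,0.5]
    - [[0,0,0],0,0.5]
    - [[0,0,0],0,0.5]

```text
time_s: 12.65
eef_pos: [0.5106, 0.1022, 0.1995]
tool_rot: [0.803, 0.595, -0.007, 0.002]
ft_force: [-0.7, 0.2, -0.7]
opening: 0.0641
```

```bash
python3 go.py 0.5321 0.246 0.16 -0.285;  python3 - <<'E'
from h import *
ims={c:cams.get_image(c) for c in("scene","top")}
for im in ims.values(): print([b for b in blobs(im,(15,70,60),(35,255,255),20) if 180<b[0][0]<300 and b[0][1]<260])
A=cv2.resize(ims["scene"]["pixels"][150:255,220:360],(800,600),interpolation=cv2.INTER_CUBIC)
cv2.imwrite("pics/i.png",A[:,:,::-1])
E
```

```text
t 12.65 pos [0.5106 0.1022 0.1995] shift cm [14.44 -2.1   3.76] jaw ang -0.295 tilt [-0.0088 -0.0112] F [-0.75  0.21 -0.67] open 0.0641 q [ 0.1   0.32 -0.49  1.85  0.18  1.03 -0.75]
turn about tool z -0.01
[([268.5, 198.1], [262, 186, 14, 24, 296])]
[]
```

View pics/i.png

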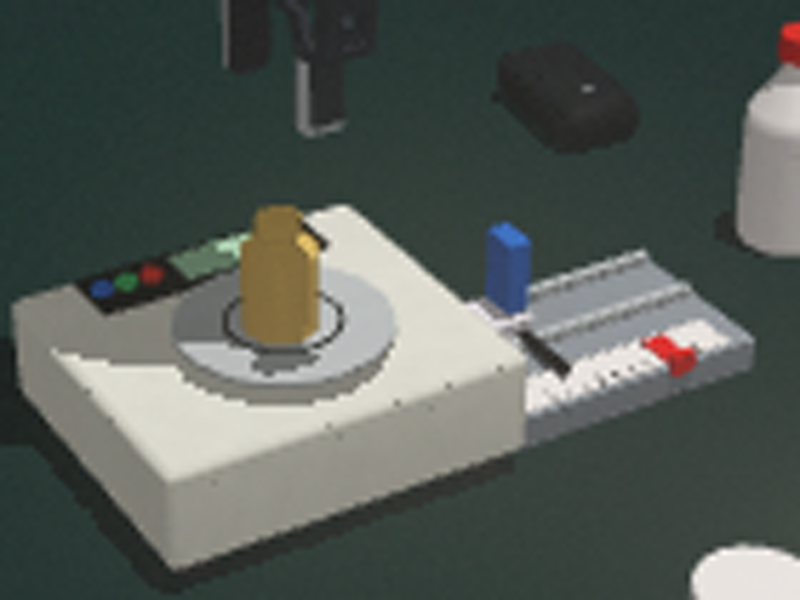

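The weight stands upright inside the ring, base about (282,330) with the ring spanning 223–343. Now to the tab at crop (508,268).

Call:
arm_command:
  commands:
    - [[2,-0.3,0],0,0.5]
    - [[2.5,-0.4,0],0,0.5]
    - [[2.5,-0.4,0],0,0.5]
    - [[2.5,-0.4,0],0,0.5]
    - [[2.2,-0.3,0.5],0,0.5]
    - [[1.5,-0.2,1],0,0.5]
    - [[0.5,0,1.5],0,0.5]
    - [[0,0,1],0,0.5]

```text
time_s: 13.55
eef_pos: [0.5284, 0.2406, 0.1476]
tool_rot: [0.804, 0.594, -0.012, 0.0]
ft_force: [-1.0, -0.5, -0.4]
opening: 0.0638
```

```bash
python3 go.py 0.5321 0.246 0.11 -0.285
```

```text
t 13.55 pos [0.5284 0.2406 0.1476] shift cm [0.7  0.25 3.75] jaw ang -0.298 tilt [-0.0197 -0.0149] F [-0.97 -0.47 -0.43] open 0.0638 q [-0.15  0.48 -0.49  1.75  0.27  1.   -1.04]
turn about tool z -0.013
```

Call:
arm_command:
  commands:
    - [[0.7,0.3,0.5],-0.01,0.5]
    - [[0,0,1],0,0.5]
    - [[0,0,1],0,0.5]
    - [[0,0,1],0,0.5]
    - [[0,0,0],0,0.5]
    - [[0,0,0],0,0.5]
    - [[0,0,0],0,0.5]
    - [[0,0,0],0,0.5]

```text
time_s: 14.35
eef_pos: [0.5325, 0.2412, 0.107]
tool_rot: [0.802, 0.597, -0.015, 0.0]
ft_force: [0.6, 0.7, -0.3]
opening: 0.0642
```

```bash
python3 go.py 0.5321 0.246 0.045 -0.285
```

```text
t 14.35 pos [0.5325 0.2412 0.107 ] shift cm [ 0.6  -0.07  6.19] jaw ang -0.291 tilt [-0.0233 -0.0186] F [ 0.59  0.66 -0.25] open 0.0642 q [-0.16  0.54 -0.47  1.77  0.3   0.93 -1.06]
turn about tool z -0.006
```

Call:
arm_command:
  commands:
    - [[0.4,-0.1,0.5],0,0.5]
    - [[0.1,0,1.2],0,0.5]
    - [[0,0,1.2],0,0.5]
    - [[0,0,1.2],0,0.5]
    - [[0,0,1.0],0,0.5]
    - [[0,0,0.5],0,0.5]
    - [[0,0,0],0,0.5]
    - [[0,0,0],0,0.5]

```text
time_s: 15.15
eef_pos: [0.5311, 0.2457, 0.0453]
tool_rot: [0.802, 0.597, -0.015, 0.0]
ft_force: [0.0, -0.1, 0.2]
opening: 0.064
```

```bash
python3 go.py 0.5321 0.246 0.045 -0.285
```

```text
t 15.15 pos [0.5311 0.2457 0.0453] shift cm [0.05 0.09 0.03] jaw ang -0.291 tilt [-0.0242 -0.0188] F [ 0.03 -0.1   0.18] open 0.064 q [-0.2   0.62 -0.44  1.81  0.35  0.82 -1.11]
turn about tool z -0.006
```

Close on the tab.

Call:
arm_command:
  commands:
    - [[0,0.1,0],0,0.2]
    - [[0,0,0],0,-0.1]
    - [[0,0,0],0,-0.4]
    - [[0,0,0],0,-1]
    - [[0,0,0],0,-1]
    - [[0,0,0],0,-1]
    - [[0,0,0],0,-1]
    - [[0,0,0],0,-1]
  force: 80

```text
time_s: 15.95
eef_pos: [0.5288, 0.2469, 0.0467]
tool_rot: [0.801, 0.598, -0.017, -0.001]
ft_force: [-2.3, -0.5, -1.3]
opening: 0.0226
```

```bash
python3 go.py 0.548 0.3037 0.045 -0.285
```

```text
t 15.95 pos [0.5288 0.2469 0.0467] shift cm [5.99 0.24 0.01] jaw ang -0.288 tilt [-0.0277 -0.0186] F [-2.34 -0.55 -1.35] open 0.0226 q [-0.2   0.62 -0.45  1.81  0.35  0.83 -1.11]
turn about tool z -0.003
```

Call:
arm_command:
  commands:
    - [[0.5,0,0],0,-1]
    - [[0.8,0,-0.02],0,-1]
    - [[1,0,-0.02],0,-1]
    - [[1,0,-0.02],0,-1]
    - [[0.8,0,-0.02],0,-1]
    - [[0.4,0,0],0,-1]
    - [[0,0,0],0,-1]
    - [[0,0,0],0,-1]

```text
time_s: 16.75
eef_pos: [0.5382, 0.2799, 0.0467]
tool_rot: [0.802, 0.597, -0.027, 0.005]
ft_force: [-5.6, -5.2, 2.9]
opening: 0.0229
```

```bash
python3 go.py 0.547 0.305 0.046 -0.285
python3 - <<'E'
from bal import *
inv=lambda X:(R(p[2]).T@(np.array(X)[:2]-p[:2])*1000).round(1)
print("tcp bal",inv(status.observe()["eef_pos"]))
for nm,z in(("pointer",.026),("mark_mid",.02)):
  for c in ims: print(nm,c,[(inv(plane(ims[c],*(np.array(d["location"])*(560,420)),z)),round(d["p"],2)) for d in landmark_of(nm,c)][:2])
A=cv2.resize(ims["scene"]["pixels"][180:240,290:370],(800,600),interpolation=cv2.INTER_CUBIC)
cv2.imwrite("pics/j.png",A[:,:,::-1])
E
```

```text
t 16.75 pos [0.5382 0.2799 0.0467] shift cm [ 2.65  0.13 -0.07] jaw ang -0.291 tilt [-0.0377 -0.0401] F [-5.62 -5.23  2.88] open 0.0229 q [-0.26  0.66 -0.43  1.73  0.35  0.89 -1.15]
turn about tool z -0.006
tcp bal [ -3.6 179. ]
pointer scene [(array([ 61.1, 172.9]), 0.69)]
pointer top []
mark_mid scene [(array([ 68.9, 204.2]), 0.38), (array([ 362.2, -424.1]), 0.34)]
mark_mid top []
```

View pics/j.png

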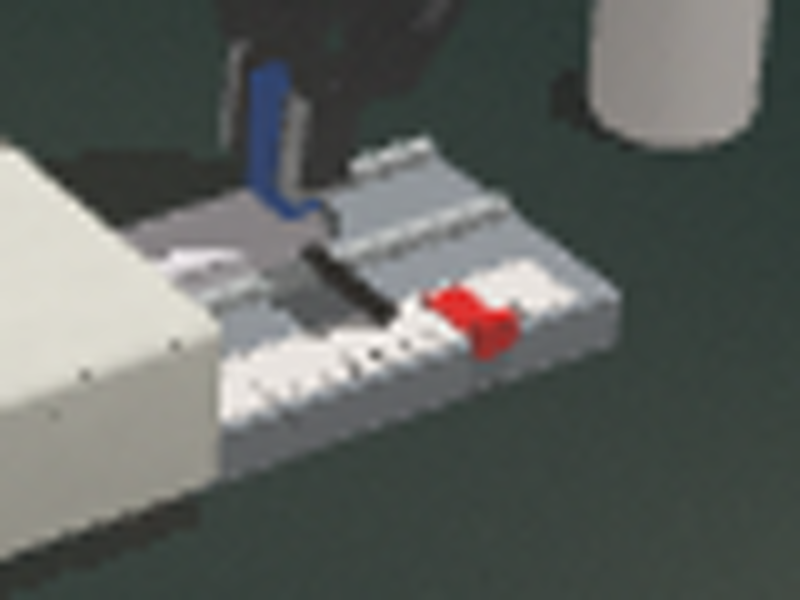

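The gripped tab has slid out. The pointer tip is at (392,310) and the red mark at about (455,310), with its tag at (495,335).

Run:
```python
from bal import *
inv=lambda X:(R(p[2]).T@(np.array(X)[:2]-p[:2])*1000).round(1)
J=lambda X,Y:(ims["scene"],290+X/10-.45,180+Y/10-.45)
print("tcp0",inv((.5288,.2469)))
for n,x,y,z in(("ptip",390,315,.026),("pfoot",315,255,.026),("mark top",447,292,.02),("mark mid",458,312,.02),("mark L",428,300,.02),("mark R",478,290,.02),("mark lowL",477,330,.02),("lowR",518,315,.02),("lowbotL",482,357,.02),("ledge corner",620,290,.02)): print(n,inv(plane(*J(x,y),z)))
# predicted red rect in scene crop for y=205.5, x 55..75
for y in(198.5,205.5,212.5): print(y,[((proj(ims["scene"],w(p,x/1e3,y/1e3,.02))-[290,180]+.45)*10).round() for x in(48,62,75)])
```

```text
tcp0 [ -3.4 144.8]
ptip [ 54.8 179.8]
pfoot [ 15.8 179.5]
mark top [ 45.8 207.6]
mark mid [ 56.5 203.9]
mark L [ 46.5 200.1]
mark R [ 49.6 216.4]
mark lowL [ 67.3 203. ]
lowR [ 66.9 218.5]
lowbotL [ 79.9 195.6]
ledge corner [ 71.4 253.4]
198.5 [array([427., 304.]), array([454., 326.]), array([480., 346.])]
205.5 [array([446., 297.]), array([473., 319.]), array([499., 340.])]
212.5 [array([464., 291.]), array([492., 313.]), array([518., 333.])]
```

Call:
arm_command:
  commands:
    - [[0.8,0,-0.03],0,-1]
    - [[0.8,0,-0.03],0,-1]
    - [[0.8,0,-0.03],0,-1]
    - [[0.6,0,-0.03],0,-1]
    - [[0.3,0,0],0,-1]
    - [[0.1,0,0],0,-1]
    - [[0,0,0],0,-1]
    - [[0,0,0],0,-1]

```text
time_s: 17.95
eef_pos: [0.5426, 0.2954, 0.0467]
tool_rot: [0.802, 0.595, -0.043, 0.013]
ft_force: [-6.7, -6.9, 4.4]
opening: 0.023
```

```bash
cat > chk.py <<'E'
from bal import *
inv=lambda X:(R(p[2]).T@(np.array(X)[:2]-p[:2])*1000).round(1)
print("tcp bal",inv(status.observe()["eef_pos"]))
for nm,z in(("pointer",.026),("mark_mid",.02)): print(nm,[(inv(plane(ims["scene"],*(np.array(d["location"])*(560,420)),z)),round(d["p"],2)) for d in landmark_of(nm,"scene")][:2])
import sys
A=cv2.resize(ims["scene"]["pixels"][180:240,290:370],(800,600),interpolation=cv2.INTER_CUBIC)
cv2.imwrite("pics/%s.png"%sys.argv[1],A[:,:,::-1])
E
python3 go.py 0.548 0.305 0.046 -0.285; python3 chk.py k
```

```text
t 17.95 pos [0.5426 0.2954 0.0467] shift cm [ 1.07  0.24 -0.02] jaw ang -0.295 tilt [-0.0523 -0.0723] F [-6.67 -6.91  4.4 ] open 0.023 q [-0.3   0.68 -0.42  1.68  0.36  0.94 -1.17]
turn about tool z -0.01
tcp bal [ -3.8 195.1]
pointer [(array([ 59.6, 191.5]), 0.65)]
mark_mid [(array([ 65.5, 210.1]), 0.57)]
```

Call:
arm_command:
  commands:
    - [[0.5,0.03,-0.03],0,-1]
    - [[0.5,0.03,-0.03],0,-1]
    - [[0.5,0,-0.03],0,-1]
    - [[0.4,0,-0.02],0,-1]
    - [[0.3,0,-0.02],0,-1]
    - [[0.3,0,-0.02],0,-1]
    - [[0.3,0,-0.02],0,-1]
    - [[0.3,0,-0.02],0,-1]

```text
time_s: 18.95
eef_pos: [0.545, 0.3044, 0.0468]
tool_rot: [0.803, 0.592, -0.062, 0.023]
ft_force: [-8.5, -8.2, 5.7]
opening: 0.0229
```

```bash
python3 go.py 0.548 0.305 0.046 -0.285; python3 chk.py l;python3 go.py 0.548 0.305 0.046 -0.285|head -1|cut -c1-60
```

```text
t 18.95 pos [0.545  0.3044 0.0468] shift cm [0.15 0.27 0.05] jaw ang -0.303 tilt [-0.0712 -0.1105] F [-8.49 -8.16  5.7 ] open 0.0229 q [-0.34  0.71 -0.41  1.63  0.36  1.01 -1.19]
turn about tool z -0.018
tcp bal [ -4.  204.8]
pointer [(array([ 59.7, 200.2]), 0.66)]
mark_mid [(array([ 50.1, 212.4]), 0.53)]
t 19.15 pos [0.5451 0.3047 0.0468] shift cm [0.13 0.27 0.05]
```

View pics/l.png

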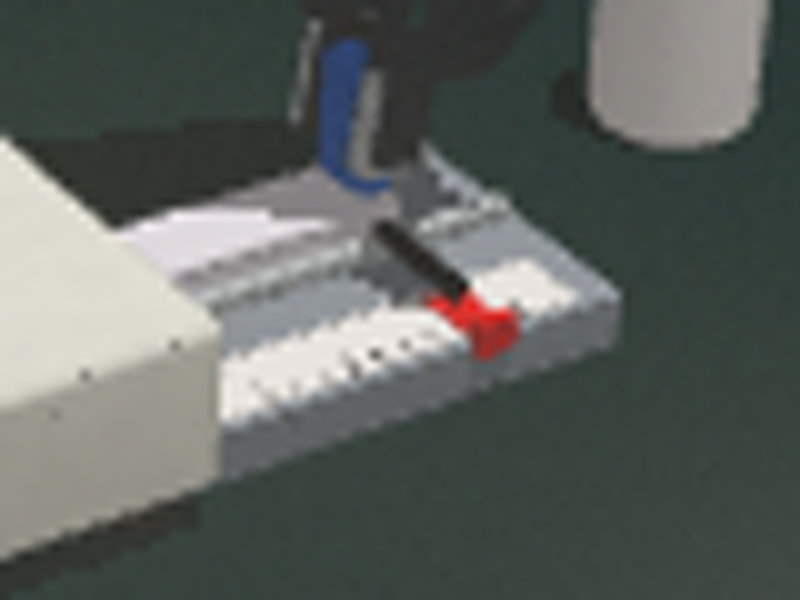

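The pointer tip at (460,291) now touches the red mark's upper end. I check its middle line against predictions.

```bash
python3 - <<'E'
from bal import *
inv=lambda X:(R(p[2]).T@(np.array(X)[:2]-p[:2])*1000).round(1)
J=lambda X,Y:(ims["scene"],290+X/10-.45,180+Y/10-.45)
im=ims["scene"]; px=im["pixels"].astype(int)
K=px[196:214,324:344]; dark=K.max(2)<75
h=cv2.cvtColor(im["pixels"],cv2.COLOR_RGB2HSV)[196:214,324:344]
for r in range(18): print(196+r,"".join("R" if (h[r,c,1]>150 and (h[r,c,0]<8 or h[r,c,0]>172) and h[r,c,2]>90) else "#" if dark[r,c] else "." for c in range(20)))
for y in(200,203,206,209,212): print(y,[(proj(im,w(p,x/1e3,y/1e3,.026))-[324,196]).round(1) for x in(25,40,55,58)])
E
python3 - <<'E'
from h import *
im=cams.get_image("top");cv2.imwrite("pics/t.png",cv2.resize(im["pixels"][180:255,175:275],(800,600),interpolation=cv2.INTER_CUBIC)[:,:,::-1])
print(landmark_of("pointer","top"),landmark_of("mark_mid","top"),status.observe()["time_s"])
E
```

```text
196 ...###......########
197 .............#######
198 ..............######
199 .................###
200 .................###
201 ..................##
202 ....#...............
203 ....###.............
204 .....###............
205 .....####...........
206 .......###..........
207 ........####........
208 .........####.......
209 ...........#R.......
210 .........RRRRR......
211 ...........RRRRRR...
212 ............RRRRR...
213 .............RRRR...
200 [array([4.3, 8.6]), array([ 7.2, 10.9]), array([10.1, 13.2]), array([10.7, 13.7])]
203 [array([5.1, 8.3]), array([ 8. , 10.6]), array([10.9, 12.9]), array([11.5, 13.4])]
206 [array([5.9, 8.1]), array([ 8.8, 10.3]), array([11.8, 12.7]), array([12.3, 13.1])]
209 [array([6.7, 7.8]), array([ 9.6, 10.1]), array([12.6, 12.4]), array([13.2, 12.8])]
212 [array([7.5, 7.5]), array([10.4,  9.8]), array([13.4, 12.1]), array([14. , 12.6])]
[{'location': [0.7439, 0.401], 'p': 0.64}] [] 19.4
```

```bash
python3 go.py 0.548 0.305 0.046 -0.285
python3 - <<'E'
from bal import *
inv=lambda X:(R(p[2]).T@(np.array(X)[:2]-p[:2])*1000).round(1)
px=cv2.imread("pics/scene0.png"); h=cv2.cvtColor(px,cv2.COLOR_BGR2HSV)
print("red rows in first picture -> (x,y) of left and right edge, z=.02")
for r in range(206,218):
    c=[c for c in range(325,348) if h[r,c,1]>110 and (h[r,c,0]<8 or h[r,c,0]>172)]
    if c: print(r,c[0],c[-1],inv(plane(ims["scene"],c[0]-.5,r,.02)),inv(plane(ims["scene"],c[-1]+.5,r,.02)))
E
```

```text
t 19.4 pos [0.5451 0.3047 0.0468] shift cm [0.12 0.27 0.05] jaw ang -0.303 tilt [-0.0708 -0.1098] F [-8.   -9.11  5.6 ] open 0.0228 q [-0.34  0.71 -0.41  1.63  0.36  1.01 -1.19]
turn about tool z -0.018
red rows in first picture -> (x,y) of left and right edge, z=.02
209 334 336 [ 45.7 204.8] [ 50.3 212.7]
210 333 337 [ 48.7 199. ] [ 56.4 212. ]
211 334 341 [ 54.8 198.3] [ 66.9 219. ]
212 335 341 [ 60.7 197.7] [ 71.4 215.7]
213 337 341 [ 68.2 199.6] [ 75.7 212.4]
214 337 340 [ 72.6 196.4] [ 78.6 206.6]
215 338 339 [ 78.4 195.8] [ 81.4 200.9]
```

View pics/t.png

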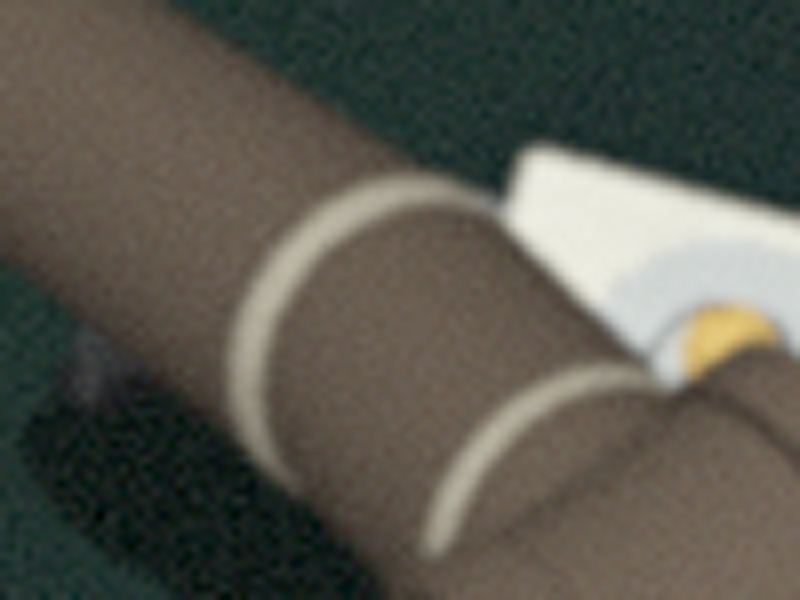

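The top camera's view of the slide is blocked by the arm; it shows only the weight's head near the ring. In the scene camera the red spans y = 198.5–212.3 and the pointer middle is at about 205. I do a last check on the weight and then hand in.

Run:
```python
from h import *
im=cams.get_image("scene")
print([b for b in blobs(im,(15,70,60),(35,255,255),100) if 240<b[0][0]<300 and b[0][1]<260], [b for b in blobs(im,(130,70,40),(165,255,255),60)])
s=status.observe(); print(s["time_s"],s["eef_pos"].round(4),s["opening"])
print(bot.sign_off())
```

```text
[([268.5, 198.1], [262, 186, 14, 24, 297])] [([232.6, 290.2], [224, 276, 18, 28, 397]), ([208.6, 318.0], [199, 303, 20, 30, 461])]
19.55 [0.5451 0.3047 0.0468] 0.022612006386075835
the job is handed in; nothing more can be done
None
```

I set the large brass weight upright on the pan, inside the ring, and let go of it. Then I pulled the slide out about 60 mm by its blue tab and handed the job in still gripping it at 80 N.

**Weight:** in the last scene picture it stood exactly where I released it, standing inside the ring.

**Slide:** the pointer's middle was at about y = 205 mm in the balance's frame, and the red mark spans about 198.5 to 212.3 mm. The arm's own position agreed (60 mm of travel from the gripped position), and it held steady for 0.6 s before hand-in.

**Other things:** the two purple look-alikes had not moved. I didn't re-measure the other bystanders. The run took 19.6 s.

**Checks that disagreed or failed:**
- The networks' pointer and mark points differed from my edge measurements by up to about 7 mm, so I relied on the edges and the arm's position.
- The arm blocked the top camera's view of the slide at the end, so the final pointer check comes from the scene camera alone.
- The tool had leaned about 0.13 rad under the spring pull while holding the tab.
- One housing base corner missed the balance fit by 5 pixels. The other corners fitted within about 2.5 pixels.
- I viewed 11 pictures, one over the budget of 10.

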